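Strip down the trial stack into its trays

TASK

The trial set-up has been left in one pile: take it apart from the top down and lay each piece flat inside its own place - the silver ring in the round black dish, the plain pine block in the green tray, the finger-jointed test piece in the yellow tray and the cork sanding block in the blue tray. Put each piece into its place before you take the next, and do not tip any of them over. Leave the loose dark ring and the small wooden wedge where they lie.

Things in the scene. Friction and masses are not known exactly. Their poses are not given: they have to be found in the camera images.
- silver_ring: Silver-white spacer ring, outside diameter 60 mm, 20 mm high, top of the pile, lying flat on the pine block. About 0.06 kg. Origin: centre of its underside; z is its axis, up.
- pine_block: Plain pale pine block, 65 x 90 x 42 mm (x, y, z), about 0.15 kg, second from the top, lying crosswise on the finger-jointed piece. Origin: centre of its underside, z up.
- comb_piece: Pale wooden finger-joint test piece, 50 x 100 x 45 mm (x, y, z), about 0.1 kg, third from the top: a base 22 mm high with five upright teeth on it, each 50 mm long along x and 10 mm thick along y, so that its two flat 50 mm apart sides face x. It lies lengthwise on the cork block, 14 to 20 mm off its middle, so that one end of the cork shows. Origin: centre of its underside, z up.
- cork_block: Brown cork sanding block, 64 x 112 x 37 mm (x, y, z), about 0.09 kg, bottom of the pile, on the bench top. Origin: centre of its underside, z up. The pile is 144 mm high at the start.
- black_dish: Round black dish for the silver ring, 86 mm across outside, 76 mm inside. Fixed to the bench. Origin: centre of its underside, on the bench top; the floor inside is 3 mm above the origin and the rim 10 mm above it.
- green_tray: Tray with a green floor and a low brown wooden lip, for the plain pine block: inside 81 x 106 mm (x, y), outside 91 x 116 mm. Fixed to the bench. Origin: centre of its underside, on the bench top; the floor inside is 3 mm above the origin and the lip's top 10 mm above it. x is its short side, y its long side.
- yellow_tray: Tray with a yellow floor and a low brown wooden lip, for the finger-jointed test piece: inside 66 x 116 mm (x, y), outside 76 x 126 mm. Fixed to the bench. Origin: centre of its underside, on the bench top; the floor inside is 3 mm above the origin and the lip's top 10 mm above it. x is its short side, y its long side.
- blue_tray: Tray with a blue floor and a low brown wooden lip, for the cork block: inside 80 x 128 mm (x, y), outside 90 x 138 mm. Fixed to the bench. Origin: centre of its underside, on the bench top; the floor inside is 3 mm above the origin and the lip's top 10 mm above it. x is its short side, y its long side.
- dark_ring: Loose dark grey spacer ring, 56 mm across, 12 mm high, alone on the bench top: not part of the job, to be left where it lies. Origin: centre of its underside.
- small_wedge: Loose small wooden wedge, 28 x 90 x 18 mm, flat on the bench top: not part of the job, to be left where it lies. Origin: centre of its underside; y along its length.
Not all that is in view belongs to the job. There is more than one size of the silver_ring; the job needs the middle-sized.

How it is judged:
By the outcome, as a careful person would: the job done as asked, in the order asked, and still so for the second after the job is handed in, with the robot touching nothing.
It also fails if it takes over 115 s, if anything falls off the work surface, if the arm or the gripper's body presses on something with over 40 N, if the wrist force passes 120 N, or if a joint passes its speed limit or range.

ROBOT

A 7-joint arm with a two-finger parallel gripper is mounted at the origin on a cart in front of the work surface, level with it; the furniture and walls round the work are solid. World frame = base frame: x ahead of the robot, y to its left, z up, the work surface at z = 0. Lengths are in m, angles in rad, forces in N, time in s.
With the tool pointing down it reaches from about 0.4 to 0.85 m from the base axis. Payload 4.5 kg.
Tool frame: the origin (TCP) lies at the very end of the fingers, on their centre line; the grasp point (between the pads) lies 19 mm behind it; z points along the fingers, y is the line along which they close (so a half turn about z gives the same grasp; the last joint's range is limited). The gripper opens to 88 mm and grips with 3 to 60 N. Pads are 18 mm wide; open, the fingers measure 123 mm over their backs; the gripper's body (75 mm by 187 mm) begins 45 mm behind the grasp point.
Start: joints at [1.221, 0.689, -0.195, 1.565, 0.157, 0.902, -0.215], TCP at [0.234, -0.58, 0.239] pointing down, gripper open.
Joint ranges: [-3.01, 3.01], [-0.46, 2.08], [-1.47, 1.51], [0.13, 2.56], [-1, 4.14], [0.04, 2.09], [-2.66, 2.66]. Speed limits (rad/s): [2.57, 2.57, 3.14, 3.14, 3.14, 3.14, 3.14].

INTERFACE

Orientations are given as a unit quaternion [x, y, z, w].
In Python, from plant import r, optics gives the robot as it stands.
- The arm moves only by the tool servo_tool, never from a script. Its arguments are lists of equal length, an entry for each row: "translation": the shift along the tool's x, y, z in m, a list of three; "turn": the turn, a rotation vector about the tool's x, y, z in rad, a list of three. In form: {"translation": [[dx, dy, dz], ...], "turn": [[rx, ry, rz], ...]}. A call has 1 to 10 rows; each row shifts and turns the commanded pose from where the row before left it, along the tool's axes as they then stand; what a row does not reach is not made up. A row lasts 1/8 s, in which the tool goes at most 62.5 mm and 10.7 degrees, less where a joint would pass 70% of its speed; a pose out of reach is approached as far as the arm can. A call is refused whole if a number of a shift passes 0.0625 or a number of a turn 0.188, either way. A call with a gripper value outside its range is refused whole. "grip" is the opening, from 0 (shut) to 1 (fully open), set as the call begins (left out, the last holds). The fingers move at their own pace and stop on an object; "grip_force" is the grip in N (left out, the last holds). Time passes only in rows, so rows that do not move let the fingers close. It gives the time, the measured TCP pose, the force, the opening and the grip force at its end, in the units of the state.
- r.get_state(): the state, without advancing time (a new reading comes with each control period).
- optics.snapshot(name): name is "scene" or "top" or "wrist"; returns a dict with "img" (384x512x3 uint8, red, green, blue), "z_map" (384x512 float32, m along the optical axis (not along the pixel's ray), 0 where there is no reading), "mtx" (3x3 intrinsics, pixels), "R" (3x3) and "t" (3): a world point X has camera coordinates R X + t. Camera axes: x right, y down, z forward; pixel columns grow to the right and rows downward; lengths in m; the calibration is good to about 2 mm. A picture is of the moment at which its call begins.
- r.finish_job(): hands the job in; it is judged then, once.
The state is a dict: "clock": time; "q": joint angles; "qd": joint speeds; "joint_torque": joint torques, N m; "tool_pos": TCP position; "eef_rot": TCP orientation; "contact_force": force on the tool from outside, world axes, zero at the start; "moment": the same for the moment, N m; "opening": opening from 0.0 (shut) to 1.0 (fully open); "finger_force": force on a finger pad.
Only numpy, scipy, OpenCV 4.12 (cv2) and the standard library are available. Lean on these libraries where they do the work, as an engineer would, in place of code of your own. Each camera call takes 0.05 s, during which the arm holds its last target. There are 200 camera calls.

## Working session

There is one attempt and no reset: what is moved stays moved. The work goes in short steps, Python scripts to look and compute and a tool call to move; the robot and the scene stay as the last step left them, time stands still between calls to the robot, and variables do not carry over. Pictures are saved under pics/ and viewed, at most 14 in all, crops included, and the job is handed in when it is done.

Besides the shell and the picture viewer there is one more tool, called after "Call:" as name(argument=value, ...) on one line, values as JSON. servo_tool: Moves the arm, as the interface text tells. Its arguments: {"type":"object","properties":{"translation":{"type":"array"},"turn":{"type":"array"},"grip":{"type":"number"},"grip_force":{"type":"number"}},"required":["translation","turn"]}

```bash
mkdir -p pics; ls
cat > h.py <<'E'
import numpy as np, cv2
from plant import r, optics
def snap(n,f=None):
    s=optics.snapshot(n)
    if f: cv2.imwrite(f'pics/{f}.png',s['img'][:,:,::-1])
    return s
def cloud(s):
    z=s['z_map'];v,u=np.mgrid[:z.shape[0],:z.shape[1]]
    K=s['mtx'];p=np.stack([(u-K[0,2])/K[0,0]*z,(v-K[1,2])/K[1,1]*z,z],-1)
    w=(p-s['t'])@s['R'];w[z<=0]=np.nan
    return w
E
python3 - <<'E'
from h import *
a=snap('top','top0');b=snap('scene','scene0')
np.savez('s0.npz',top=cloud(a),scene=cloud(b),ti=a['img'],si=b['img'])
print(r.get_state()); print(a['mtx'],a['R'],a['t'])
E
```

```text
pics
{'clock': 0.1, 'q': array([ 1.22082149,  0.68991738, -0.1945247 ,  1.56622522,  0.15730024,
        0.90254556, -0.21508892]), 'qd': array([-0.00047135, -0.0033847 , -0.00092784, -0.00255146, -0.00085322,
        0.00088237,  0.00119712]), 'joint_torque': array([-3.12327960e-03, -5.28494239e+01, -1.27133656e+00, -1.53835148e+01,
       -5.25254023e-02,  2.01844654e-03,  4.43265333e-05]), 'tool_pos': array([ 0.23375718, -0.57901638,  0.23798355]), 'eef_rot': array([ 9.81637159e-01,  1.90755768e-01, -2.23780237e-04, -8.22043278e-04]), 'contact_force': array([-0.04004731, -0.00171713, -0.66664375]), 'moment': array([-0.03232532, -0.00316719,  0.04421915]), 'finger_force': 0.0, 'opening': 0.99632903768038}
[[481.57319425   0.         264.45481116]
 [  0.         481.57319425 186.04667067]
 [  0.           0.           1.        ]] [[-0.02877027 -0.99957441  0.00482488]
 [-0.99605257  0.02826274 -0.08414563]
 [ 0.08397345 -0.00722672 -0.99644179]] [-0.10462596  0.51211421  1.50420661]
```

View pics/top0.png

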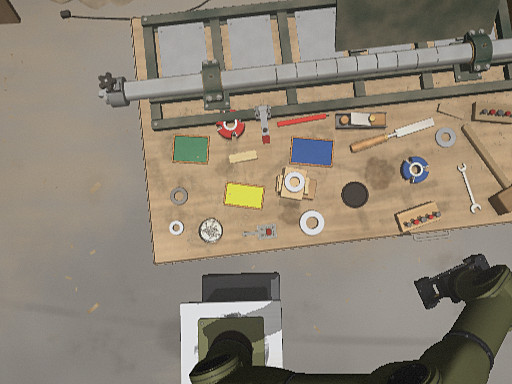

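View pics/scene0.png

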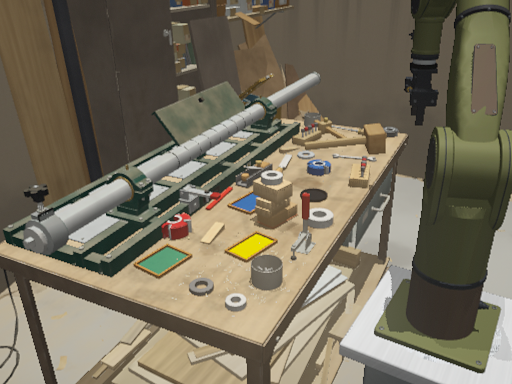

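The top view shows the pile at (295,183), green tray (191,149), yellow (244,195), blue (312,152) and dish (355,194). The scene view shows an upright red-handled toggle clamp beside the yellow tray, and the rail behind.

```bash
cat >> h.py <<'E'
def rect(P):
    (c,s,a)=cv2.minAreaRect(P[:,:2].astype(np.float32)); 
    if s[0]>s[1]: s=s[::-1];a=a+90   # a: short-side angle -> world
    return np.round(c,4),np.round(s,4),round((a+90)%180-90,1)
E
python3 - <<'E'
from h import *
d=np.load('s0.npz');W=d['top'];im=d['ti'];hsv=cv2.cvtColor(im,cv2.COLOR_RGB2HSV)
v,u=np.mgrid[:384,:512]
def box(a,b,c,e): return (u>=a)&(u<=c)&(v>=b)&(v<=e)&np.isfinite(W[...,2])
for n,b,lo,hi in [('green',(165,128,215,170),(45,80,40),(90,255,255)),('yellow',(218,175,272,215),(22,150,120),(35,255,255)),('blue',(283,130,340,170),(100,100,40),(130,255,255))]:
    m=box(*b)&(cv2.inRange(hsv,np.array(lo),np.array(hi))>0)
    print(n,m.sum(),rect(W[m]),np.median(W[m][:,2]))
m=box(335,175,375,215)&(im.max(-1)<70); print('dish',cv2.minEnclosingCircle(W[m][:,:2].astype(np.float32)),W[m].mean(0))
P=box(265,155,330,212)
for lo,hi in [(.135,.16),(.11,.13),(.07,.09),(.03,.045)]:
    m=P&(W[...,2]>lo)&(W[...,2]<hi); print(lo,m.sum(),rect(W[m]),np.median(W[m][:,2]))
# tall things
for p in [(265,125),(265,231),(232,125),(355,120),(240,157),(210,230),(290,120),(312,222)]:
    w=W[p[1]-4:p[1]+5,p[0]-4:p[0]+5].reshape(-1,3); print(p,np.round(np.nanmedian(w,0),3),np.nanmax(w[:,2]).round(3))
q=box(150,90,500,260)&(W[...,2]>.06)&(W[...,0]<.9)
n,l,s,c=cv2.connectedComponentsWithStats(q.astype(np.uint8))
for i in range(1,n):
    if s[i,4]>8: print(s[i],W[l==i].min(0).round(3),W[l==i].max(0).round(3))
E
```

```text
green 625 (array([0.6388, 0.1172]), array([0.0787, 0.1045]), -4.7) 0.00249442537936309
yellow 738 (array([ 0.4827, -0.0519]), array([0.0667, 0.1156]), -8.4) 0.0025613828654449523
blue 930 (array([ 0.6191, -0.2743]), array([0.0773, 0.1269]), -6.8) 0.0022326891636483825
dish ((0.4759907126426697, -0.40605655312538147), 0.04291299358010292) [ 0.47597127 -0.40302079  0.0064864 ]
0.135 250 (array([ 0.5086, -0.2052]), array([0.0579, 0.0583]), 43.2) 0.1429395394007953
0.11 409 (array([ 0.5064, -0.2044]), array([0.0652, 0.0907]), 78.4) 0.12332655826466747
0.07 121 (array([ 0.4959, -0.2044]), array([0.0711, 0.0906]), -8.2) 0.08189706472258326
0.03 152 (array([ 0.4867, -0.2196]), array([0.0986, 0.1141]), -14.3) 0.03634673655967867
(265, 125) [ 0.696 -0.126  0.081] 0.09
(265, 231) [ 0.368 -0.117  0.041] 0.156
(232, 125) [ 0.711 -0.021  0.028] 0.046
(355, 120) [ 0.707 -0.41   0.051] 0.059
(240, 157) [ 0.605 -0.044  0.01 ] 0.019
(210, 230) [0.375 0.056 0.019] 0.03
(290, 120) [ 0.723 -0.208  0.005] 0.033
(312, 222) [ 0.391 -0.268  0.   ] 0.021
[150  90  78  14 585] [ 0.754 -0.015  0.06 ] [0.808 0.
[... 321 characters left out ...]
0.724 -0.829  0.075]
[497 110   4   6  17] [ 0.706 -0.861  0.061] [ 0.723 -0.854  0.07 ]
[277 167  33  34 832] [ 0.456 -0.257  0.06 ] [ 0.555 -0.157  0.152]
[494 192   7  14  53] [ 0.426 -0.845  0.06 ] [ 0.466 -0.824  0.092]
[435 212   6   6  26] [ 0.395 -0.657  0.06 ] [ 0.41  -0.64   0.071]
[428 215   6   5  22] [ 0.389 -0.631  0.061] [ 0.402 -0.618  0.072]
[420 217   7   6  33] [ 0.381 -0.612  0.061] [ 0.396 -0.594  0.073]
[413 220   6   5  24] [ 0.375 -0.586  0.061] [ 0.388 -0.57   0.071]
[407 223   5   5  20] [ 0.367 -0.564  0.061] [ 0.379 -0.55   0.073]
[266 229   6   7  31] [ 0.356 -0.133  0.146] [ 0.374 -0.119  0.159]
[462 254  25   7 116] [ 0.282 -0.657  0.304] [ 0.297 -0.614  0.348]
```

Run:
```python
import cv2
a=cv2.imread('pics/top0.png')[110:250,150:390]; cv2.imwrite('pics/c0.png',cv2.resize(a,None,fx=3.3,fy=3.3,interpolation=2))
```

```text
(no output)
```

View pics/c0.png

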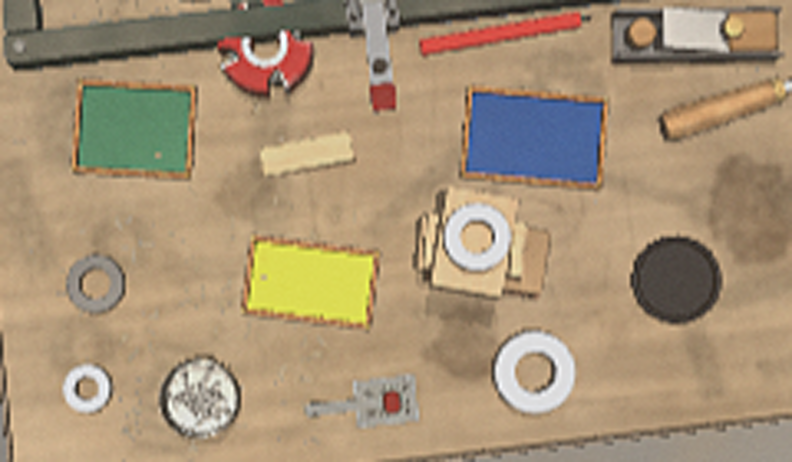

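The crop shows the silver ring on the pine on the comb on the cork, with about 3 mm per pixel. All heights match the sizes given. I'll write a move calculator and go over the pile to look with the wrist camera.

```bash
cat >> h.py <<'E'
from scipy.spatial.transform import Rotation as Ro
def go(x,y,z,yawx):
    """turn needed now (tool rotvec), then tool-frame shift after that turn; yawx=deg of tool x in world (mod 180)"""
    s=r.get_state();R=Ro.from_quat(s['eef_rot'])
    c=[Ro.from_euler('z',yawx+k,degrees=True)*Ro.from_euler('x',180,degrees=True) for k in(0,180)]
    T=min(c,key=lambda t:(R.inv()*t).magnitude())
    w=(R.inv()*T).as_rotvec();d=T.inv().apply(np.array([x,y,z])-s['tool_pos'])
    print('turn',w.round(3),'shift',d.round(4),'clock',round(s['clock'],2),'F',s['contact_force'].round(1),'q',s['q'].round(2))
E
python3 -c "
from h import *
go(.5086,-.2052,.30,-11.6)"
```

```text
turn [-0.002  0.001  0.586] shift [ 0.1941 -0.4214 -0.062 ] clock 0.1 F [-0.  -0.  -0.7] q [ 1.22  0.69 -0.19  1.57  0.16  0.9  -0.22]
```

Call:
servo_tool(translation=[[0,0,-0.015],[0,0,-0.015],[0,0,-0.015],[0,0,-0.017],[0.028,-0.06,0],[0.028,-0.06,0],[0.028,-0.06,0],[0.028,-0.06,0],[0.028,-0.06,0],[0.028,-0.06,0]], turn=[[0,0,0.1465],[0,0,0.1465],[0,0,0.1465],[0,0,0.1465],[0,0,0],[0,0,0],[0,0,0],[0,0,0],[0,0,0],[0,0,0]], grip=1)

```text
clock: 1.35
tool_pos: [0.4584, -0.2767, 0.3005]
eef_rot: [0.995, -0.101, -0.0, -0.0]
contact_force: [1.3, 0.0, 0.2]
opening: 1.0
finger_force: 0.0
```

```bash
python3 -c "
from h import *
go(.5086,-.2052,.30,-11.6)
a=snap('wrist','w1');W=cloud(a);np.savez('w1.npz',W=W,im=a['img'])
for lo,hi in [(.135,.155),(.11,.13),(.07,.09),(.03,.045)]:
    m=(W[...,2]>lo)&(W[...,2]<hi)&(abs(W[...,0]-.5)<.09)&(abs(W[...,1]+.205)<.09); print(lo,m.sum(),rect(W[m]) if m.sum() else '',np.median(W[m][:,2]))
"
```

```text
turn [-0.  0.  0.] shift [ 0.0348 -0.0801  0.0005] clock 1.35 F [1.3 0.  0.2] q [ 0.48  0.49 -0.03  1.76  0.02  0.89 -1.33]
0.135 2303 (array([ 0.5108, -0.2061]), array([0.0594, 0.0596]), 5.3) 0.14393206093189456
0.11 3034 (array([ 0.5083, -0.2049]), array([0.0654, 0.0895]), 78.0) 0.12396085908462094
0.07 482 (array([ 0.5152, -0.2348]), array([0.0454, 0.0988]), -72.4) 0.08204618268054747
0.03 960 (array([ 0.4979, -0.2545]), array([0.0488, 0.0625]), 78.2) 0.03696708748661322
```

View pics/w1.png

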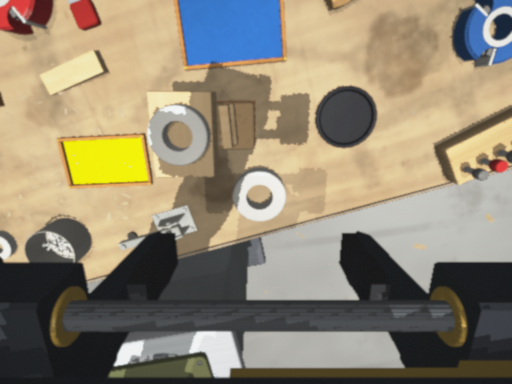

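The wrist view shows the ring on the pine at (178,135), the dish at (346,116), and the blue (232,33) and yellow (105,160) trays. It agrees with the top view to about 2 mm. Next I measure the dish and blue tray from here and approach the ring.

```bash
python3 -c "
from h import *
d=np.load('w1.npz');W=d['W'];im=d['im'];hsv=cv2.cvtColor(im,cv2.COLOR_RGB2HSV)
v,u=np.mgrid[:384,:512]
m=(im.max(-1)<75)&(u>310)&(u<382)&(v>80)&(v<152);print(m.sum(),cv2.minEnclosingCircle(W[m][:,:2].astype(np.float32)),rect(W[m]),W[m].mean(0))
m=(cv2.inRange(hsv,(22,150,120),(35,255,255))>0)&(v<190)&(u<160)&(v>130);print(rect(W[m]))
go(.5098,-.2057,.200,-11.6);go(.5098,-.2057,.133,-11.6)
"
```

```text
2745 ((0.47696152329444885, -0.4058157503604889), 0.041330572217702866) (array([ 0.4845, -0.4063]), array([0.0693, 0.0721]), -40.8) [nan nan nan]
(array([ 0.4844, -0.0524]), array([0.0686, 0.1184]), -8.8)
turn [-0.008 -0.003  0.015] shift [ 0.0314 -0.0684  0.1005] clock 1.4 F [4.3 6.2 0. ] q [ 0.47  0.49 -0.04  1.76  0.01  0.89 -1.34]
turn [-0.008 -0.003  0.015] shift [ 0.0314 -0.0684  0.1675] clock 1.4 F [4.3 6.2 0. ] q [ 0.47  0.49 -0.04  1.76  0.01  0.89 -1.34]
```

Call:
servo_tool(translation=[[0.013,-0.03,0],[0.014,-0.031,0],[0,0,0.04],[0,0,0.04],[0,0,0],[0,0,0],[0,0,0]], turn=[[0,0,0],[0,0,0],[0,0,0],[0,0,0],[0,0,0],[0,0,0],[0,0,0]])

```text
clock: 2.28
tool_pos: [0.4973, -0.2247, 0.2223]
eef_rot: [0.995, -0.101, 0.002, 0.0]
contact_force: [0.1, -0.2, -1.3]
opening: 1.004
finger_force: 0.0
```

```bash
python3 -c "
from h import *
go(.5098,-.2057,.133,-11.6)
a=snap('wrist');W=cloud(a)
for lo,hi in [(.135,.155),(.11,.13)]:
    m=(W[...,2]>lo)&(W[...,2]<hi)&(abs(W[...,0]-.5)<.09)&(abs(W[...,1]+.205)<.09); print(lo,m.sum(),rect(W[m]) if m.sum() else '',np.median(W[m][:,2]))
"
```

```text
turn [ 0.001 -0.003 -0.   ] shift [ 0.0084 -0.0212  0.0893] clock 2.27 F [ 0.1 -0.2 -1.3] q [ 0.36  0.6  -0.03  1.83  0.03  0.7  -1.46]
0.135 3577 (array([ 0.5113, -0.2056]), array([0.0593, 0.0596]), 77.6) 0.14393016838890574
0.11 4343 (array([ 0.5082, -0.2047]), array([0.0651, 0.0903]), 78.1) 0.12397778174812178
```

Call:
servo_tool(translation=[[0.009,-0.021,0.01],[0,0,0.03],[0,0,0.03],[0,0,0.019],[0,0,0],[0,0,0]], turn=[[0,0,0],[0,0,0],[0,0,0],[0,0,0],[0,0,0],[0,0,0]])

```text
clock: 3.08
tool_pos: [0.5102, -0.2058, 0.1329]
eef_rot: [0.995, -0.101, 0.001, 0.0]
contact_force: [0.3, -0.5, -0.1]
opening: 0.997
finger_force: 0.0
```

```bash
python3 -c "
from h import *
go(.5103,-.2057,.133,-11.6)
snap('wrist','w2')
"
```

```text
turn [ 0.    -0.002  0.   ] shift [ 0.     -0.0001 -0.0001] clock 3.08 F [ 0.3 -0.5 -0.1] q [ 0.31  0.74 -0.02  1.89  0.03  0.5  -1.51]
```

View pics/w2.png

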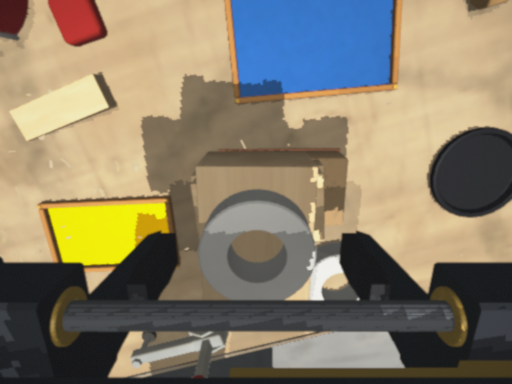

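The ring sits at (257,245), centred between the two fingers. I'm closing on it.

Call:
servo_tool(translation=[[0,0,0],[0,0,0],[0,0,0],[0,0,0],[0,0,0],[0,0,0]], turn=[[0,0,0],[0,0,0],[0,0,0],[0,0,0],[0,0,0],[0,0,0]], grip=0.4, grip_force=15)

```text
clock: 3.88
tool_pos: [0.5095, -0.2055, 0.1319]
eef_rot: [0.995, -0.101, 0.0, 0.0]
contact_force: [-1.0, 0.4, 4.2]
opening: 0.665
finger_force: 15.0
```

Call:
servo_tool(translation=[[0,0,-0.01],[0,0,-0.03],[0,0,-0.03],[0,0,0],[0,0,0]], turn=[[0,0,0],[0,0,0],[0,0,0],[0,0,0],[0,0,0]])

```text
clock: 4.5
tool_pos: [0.5088, -0.2052, 0.2013]
eef_rot: [0.995, -0.101, -0.001, -0.0]
contact_force: [0.2, -0.8, -0.8]
opening: 0.664
finger_force: 15.0
```

```bash
python3 -c "
from h import *
go(.4775,-.406,.20,-11.6)
a=snap('wrist');W=cloud(a)
for lo,hi in [(.19,.23),(.11,.13)]:
    m=(W[...,2]>lo)&(W[...,2]<hi)&(abs(W[...,0]-.5)<.09)&(abs(W[...,1]+.205)<.06); print(lo,m.sum(),rect(W[m]) if m.sum() else '',np.median(W[m][:,2]))
"
```

```text
turn [-0.     0.001  0.   ] shift [0.0097 0.203  0.0013] clock 4.5 F [ 0.2 -0.8 -0.8] q [ 0.32  0.64 -0.03  1.84  0.03  0.66 -1.5 ]
0.19 11883 (array([ 0.5136, -0.2098]), array([0.0629, 0.0729]), 23.7) 0.2131980791222792
0.11 5509 (array([ 0.5084, -0.2046]), array([0.0652, 0.0903]), 78.1) 0.1239963321052353
```

Call:
servo_tool(translation=[[0.002,0.04,0],[0.002,0.04,0],[0.002,0.041,0],[0.002,0.041,0],[0.002,0.041,0],[0,0,0],[0,0,0]], turn=[[0,0,0],[0,0,0],[0,0,0],[0,0,0],[0,0,0],[0,0,0],[0,0,0]])

```text
clock: 5.42
tool_pos: [0.4782, -0.4049, 0.2005]
eef_rot: [0.995, -0.101, -0.001, -0.001]
contact_force: [1.2, 0.7, -0.6]
opening: 0.663
finger_force: 15.0
```

```bash
python3 -c "
from h import *
go(.4775,-.406,.0125,-11.6)
a=snap('wrist','w3')
"
```

```text
turn [-0.002  0.002  0.001] shift [-0.0004  0.0013  0.188 ] clock 5.42 F [ 1.2  0.7 -0.6] q [ 0.66  0.73 -0.06  1.6   0.05  0.81 -1.19]
```

View pics/w3.png

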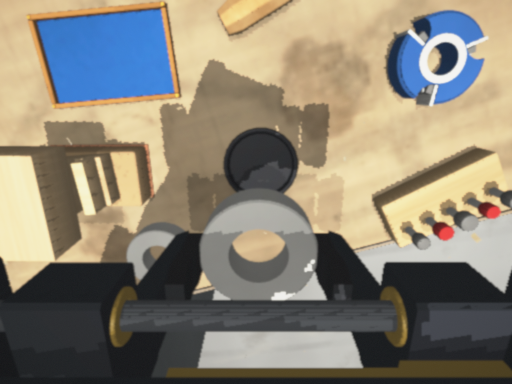

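The ring is held level; the dish lies straight ahead at (261,160). I'm descending.

Call:
servo_tool(translation=[[0,0.001,0.04],[0,0,0.04],[0,0,0.04],[0,0,0.03],[0,0,0.02],[0,0,0.01],[0,0,0],[0,0,0]], turn=[[0,0,0],[0,0,0],[0,0,0],[0,0,0],[0,0,0],[0,0,0],[0,0,0],[0,0,0]])

```text
clock: 6.48
tool_pos: [0.479, -0.4077, 0.0228]
eef_rot: [0.995, -0.101, 0.001, 0.001]
contact_force: [-0.1, 0.6, -0.9]
opening: 0.664
finger_force: 15.0
```

```bash
python3 -c "
from h import *
go(.4775,-.406,.0125,-11.6)
"
```

```text
turn [ 0.001 -0.002  0.   ] shift [-0.0018 -0.0014  0.0103] clock 6.47 F [-0.1  0.6 -0.9] q [ 0.66  0.99 -0.04  1.68  0.08  0.47 -1.21]
```

Call:
servo_tool(translation=[[-0.002,-0.001,0.005],[0,0,0.005],[0,0,0],[0,0,0]], turn=[[0,0,0],[0,0,0],[0,0,0],[0,0,0]])

```text
clock: 6.98
tool_pos: [0.4765, -0.4059, 0.0117]
eef_rot: [0.995, -0.101, -0.0, 0.0]
contact_force: [-0.1, -0.1, -0.3]
opening: 0.665
finger_force: 15.0
```

Call:
servo_tool(translation=[[0,0,0],[0,0,0],[0,0,0],[0,0,0]], turn=[[0,0,0],[0,0,0],[0,0,0],[0,0,0]], grip=0.85)

```text
clock: 7.48
tool_pos: [0.4765, -0.4059, 0.0118]
eef_rot: [0.995, -0.101, 0.0, 0.0]
contact_force: [-0.0, 0.3, 0.5]
opening: 0.847
finger_force: 0.0
```

Call:
servo_tool(translation=[[0,0,-0.02],[0,0,-0.04],[0,0,-0.05],[0,0,-0.05],[0,0,-0.05],[0,0,0],[0,0,0]], turn=[[0,0,0],[0,0,0],[0,0,0],[0,0,0],[0,0,0],[0,0,0],[0,0,0]], grip=1)

```text
clock: 8.35
tool_pos: [0.476, -0.4056, 0.2222]
eef_rot: [0.995, -0.101, -0.0, 0.0]
contact_force: [-0.0, 0.4, -0.2]
opening: 1.003
finger_force: 0.0
```

```bash
python3 -c "
from h import *
go(.5075,-.2046,.22,-11.8)
a=snap('top','t4');W=cloud(a)
v,u=np.mgrid[:384,:512]
m=(W[...,2]>.015)&(W[...,2]<.04)&(np.hypot(W[...,0]-.477,W[...,1]+.406)<.06);print(m.sum(),rect(W[m]),np.median(W[m][:,2]))
b=snap('wrist');cv2.imwrite('pics/c4.png',np.hstack([cv2.resize(a['img'][110:250,230:400],(512,384)),b['img']])[::1,::1,::-1][:, :,:].copy()[:384,:] if 0 else cv2.resize(b['img'][:,:,::-1],None,fx=1,fy=1))
"
```

```text
turn [0.    0.    0.004] shift [-0.0103 -0.2032  0.0022] clock 8.35 F [-0.   0.4 -0.2] q [ 0.67  0.7  -0.06  1.59  0.05  0.85 -1.19]
104 (array([ 0.47  , -0.4085]), array([0.0461, 0.0772]), 47.2) 0.02166862109543021
```

View pics/c4.png

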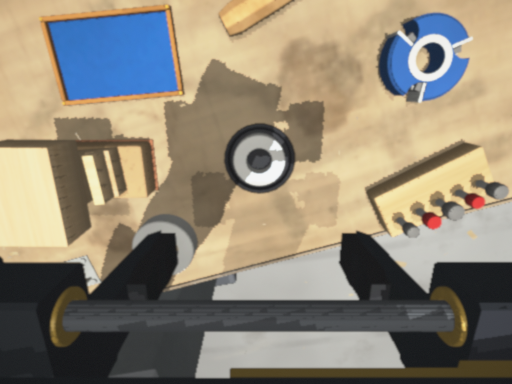

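The ring lies centred and flat in the dish at (260,158). Next is the pine block.

Call:
servo_tool(translation=[[-0.002,-0.04,0],[-0.002,-0.04,0],[-0.002,-0.041,0],[-0.002,-0.041,0],[-0.002,-0.041,0],[0,0,0.02],[0,0,0.02],[0,0,0],[0,0,0]], turn=[[0,0,0.004],[0,0,0],[0,0,0],[0,0,0],[0,0,0],[0,0,0],[0,0,0],[0,0,0],[0,0,0]])

```text
clock: 9.57
tool_pos: [0.508, -0.2052, 0.1816]
eef_rot: [0.995, -0.103, -0.0, -0.0]
contact_force: [0.4, -0.3, -0.2]
opening: 0.996
finger_force: 0.0
```

```bash
python3 -c "
from h import *
go(.508,-.2046,.097,-11.8)
"
```

```text
turn [ 0.     0.001 -0.   ] shift [-0.0001 -0.0006  0.0846] clock 9.57 F [ 0.4 -0.3 -0.2] q [ 0.32  0.67 -0.03  1.86  0.04  0.61 -1.51]
```

Call:
servo_tool(translation=[[0,-0.0005,0.03],[0,0,0.03],[0,0,0.024],[0,0,0],[0,0,0]], turn=[[0,0,0],[0,0,0],[0,0,0],[0,0,0],[0,0,0]])

```text
clock: 10.2
tool_pos: [0.509, -0.205, 0.0988]
eef_rot: [0.995, -0.103, 0.001, 0.0]
contact_force: [-0.0, 0.0, -0.0]
opening: 1.001
finger_force: 0.0
```

Call:
servo_tool(translation=[[0,0,0],[0,0,0],[0,0,0],[0,0,0],[0,0,0],[0,0,0]], turn=[[0,0,0],[0,0,0],[0,0,0],[0,0,0],[0,0,0],[0,0,0]], grip=0.5, grip_force=20)

```text
clock: 10.95
tool_pos: [0.5085, -0.2047, 0.0983]
eef_rot: [0.995, -0.103, 0.001, 0.0]
contact_force: [-0.4, 0.3, 6.5]
opening: 0.735
finger_force: 20.0
```

Call:
servo_tool(translation=[[0,0,-0.01],[0,0,-0.03],[0,0,-0.04],[0,0,-0.04],[0,0,0],[0,0,0]], turn=[[0,0,0],[0,0,0],[0,0,0],[0,0,0],[0,0,0],[0,0,0]])

```text
clock: 11.7
tool_pos: [0.5073, -0.2043, 0.217]
eef_rot: [0.995, -0.103, -0.001, -0.0]
contact_force: [0.4, -0.1, -1.5]
opening: 0.736
finger_force: 20.0
```

```bash
python3 -c "
from h import *
go(.64,.1172,.2,85.3)
a=snap('wrist','w5');W=cloud(a)
m=(W[...,2]>.065)&(W[...,2]<.09)&(abs(W[...,0]-.5)<.09)&(abs(W[...,1]+.205)<.09); print(m.sum(),rect(W[m]))
"
```

```text
turn [1.000e-03 2.000e-03 1.447e+00] shift [-0.3313 -0.1059  0.017 ] clock 11.7 F [ 0.4 -0.1 -1.5] q [ 0.32  0.61 -0.04  1.83  0.03  0.7  -1.51]
759 (array([ 0.5266, -0.209 ]), array([0.0151, 0.0898]), -6.9)
```

View pics/w5.png

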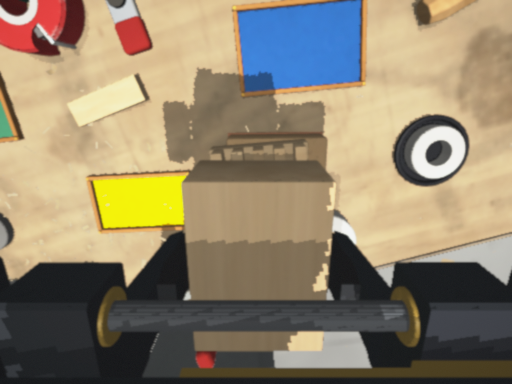

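The pine hangs level between the fingers and the comb is left on the cork. The +1.45 turn would pass the last joint's range, so I'm turning the other way by −1.695.

Call:
servo_tool(translation=[[0,0,0],[0,0,0],[0,0,0],[0,0,0],[0,0,0],[0,0,0],[0,0,0],[0,0,0],[0,0,0],[0,0,0]], turn=[[0,0,-0.169],[0,0,-0.17],[0,0,-0.169],[0,0,-0.17],[0,0,-0.169],[0,0,-0.17],[0,0,-0.169],[0,0,-0.17],[0,0,-0.169],[0,0,-0.17]])

```text
clock: 13.0
tool_pos: [0.507, -0.2044, 0.2159]
eef_rot: [0.734, 0.68, -0.001, -0.002]
contact_force: [0.2, -0.2, -1.6]
opening: 0.735
finger_force: 20.0
```

```bash
python3 -c "
from h import *
go(.64,.1172,.2,85.3)
"
```

```text
turn [-0.003 -0.001  0.006] shift [0.3314 0.1062 0.0159] clock 13.0 F [ 0.2 -0.2 -1.6] q [ 0.62  0.66 -0.54  1.81  0.45  0.8  -0.23]
```

Call:
servo_tool(translation=[[0.041,0.013,0],[0.041,0.013,0],[0.041,0.013,0],[0.041,0.013,0],[0.041,0.013,0],[0.041,0.013,0],[0.041,0.013,0],[0.041,0.013,0],[0,0,0],[0,0,0]], turn=[[0,0,0.006],[0,0,0],[0,0,0],[0,0,0],[0,0,0],[0,0,0],[0,0,0],[0,0,0],[0,0,0],[0,0,0]])

```text
clock: 14.25
tool_pos: [0.6393, 0.112, 0.2158]
eef_rot: [0.738, 0.675, -0.002, -0.0]
contact_force: [-0.3, -0.9, -2.5]
opening: 0.738
finger_force: 20.0
```

```bash
cat >> h.py <<'E'
COL={'green':((45,80,30),(90,255,255)),'yellow':((22,150,80),(35,255,255)),'blue':((100,100,40),(130,255,255))}
def tray(s,c):
    W=cloud(s);m=(cv2.inRange(cv2.cvtColor(s['img'],cv2.COLOR_RGB2HSV),*COL[c])>0)&(W[...,2]<.012)&(W[...,2]>-.01)
    n,l,st,_=cv2.connectedComponentsWithStats(m.astype(np.uint8));k=1+st[1:,4].argmax()
    print(c,st[k],rect(W[l==k]))
E
python3 -c "
from h import *
go(.64,.1172,.2,85.3)
a=snap('wrist','w6');tray(a,'green')
"
```

```text
turn [-0.003  0.002 -0.006] shift [0.0053 0.0002 0.0158] clock 14.25 F [-0.3 -0.9 -2.5] q [ 0.01  0.78 -0.49  1.5   0.41  0.97 -0.68]
green [ 224  112   69   47 3136] (array([0.6409, 0.141 ]), array([0.0542, 0.0793]), 85.0)
```

View pics/w6.png

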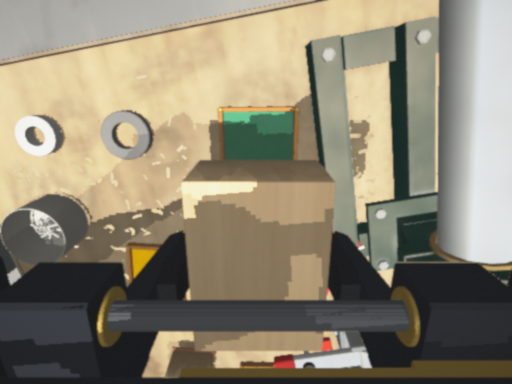

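The tray's visible part at (258,135) lies straight ahead, with its axis at −5°. Its centre works out at about (0.639, 0.116), and the rail on the right clears by about 20 mm. I'm descending.

Call:
servo_tool(translation=[[0.004,0.0005,0.03],[0,0,0.03],[0,0,0.03],[0,0,0.03],[0,0,0.03],[0,0,0.02],[0,0,0],[0,0,0]], turn=[[0,0,-0.006],[0,0,0],[0,0,0],[0,0,0],[0,0,0],[0,0,0],[0,0,0],[0,0,0]])

```text
clock: 15.3
tool_pos: [0.642, 0.117, 0.0487]
eef_rot: [0.736, 0.677, 0.001, 0.0]
contact_force: [0.4, 0.8, -1.2]
opening: 0.732
finger_force: 20.0
```

```bash
python3 -c "
from h import *
go(.639,.116,.02,85.1)
"
```

```text
turn [ 0.002 -0.001  0.003] shift [-0.0013 -0.0029  0.0287] clock 15.3 F [ 0.4  0.8 -1.2] q [-0.05  0.99 -0.39  1.59  0.54  0.66 -0.79]
```

Call:
servo_tool(translation=[[-0.001,-0.002,0.01],[0,-0.001,0.01],[0,0,0.008],[0,0,0],[0,0,0]], turn=[[0,0,0],[0,0,0],[0,0,0],[0,0,0],[0,0,0]])

```text
clock: 15.92
tool_pos: [0.6381, 0.1163, 0.0194]
eef_rot: [0.735, 0.678, -0.0, -0.0]
contact_force: [0.0, 0.1, -1.4]
opening: 0.732
finger_force: 20.0
```

```bash
python3 -c "
from h import *
go(.639,.116,.0195,85.1)
"
```

```text
turn [-0.     0.     0.004] shift [-0.0002  0.0009 -0.0001] clock 15.93 F [ 0.   0.1 -1.4] q [-0.06  1.03 -0.36  1.6   0.56  0.61 -0.81]
```

Call:
servo_tool(translation=[[0,0,0],[0,0,0],[0,0,0],[0,0,0]], turn=[[0,0,0],[0,0,0],[0,0,0],[0,0,0]], grip=0.92)

```text
clock: 16.42
tool_pos: [0.6382, 0.1163, 0.0198]
eef_rot: [0.735, 0.678, 0.0, 0.0]
contact_force: [0.2, -0.2, 0.3]
opening: 0.92
finger_force: 0.0
```

Call:
servo_tool(translation=[[0,0,-0.02],[0,0,-0.04],[0,0,-0.05],[0,0,-0.05],[0,0,-0.04],[0,0,0],[0,0,0]], turn=[[0,0,0],[0,0,0],[0,0,0],[0,0,0],[0,0,0],[0,0,0],[0,0,0]], grip=1)

```text
clock: 17.3
tool_pos: [0.6377, 0.1159, 0.22]
eef_rot: [0.735, 0.678, -0.0, 0.0]
contact_force: [-1.6, -0.6, -0.4]
opening: 1.003
finger_force: 0.0
```

```bash
python3 -c "
from h import *
a=snap('wrist');W=cloud(a)
m=(W[...,2]>.04)&(W[...,2]<.06)&(abs(W[...,0]-.64)<.05)&(abs(W[...,1]-.116)<.07); print(m.sum(),rect(W[m]),np.median(W[m][:,2]));tray(a,'green')
a=snap('top','t7');W=cloud(a)
for lo,hi in [(.075,.09),(.055,.07),(.03,.045)]:
    m=(W[...,2]>lo)&(W[...,2]<hi)&(abs(W[...,0]-.5)<.08)&(abs(W[...,1]+.205)<.1); print(lo,m.sum(),rect(W[m]),np.median(W[m][:,2]))
cv2.imwrite('pics/c7.png',cv2.resize(a['img'][110:250,150:390,::-1],None,fx=3.3,fy=3.3,interpolation=2))
go(.48,-.205,.28,80)
"
```

```text
4824 (array([0.6381, 0.1158]), array([0.0652, 0.0902]), -4.6) 0.04522450850110746
green [226 116  68  84 611] (array([0.6391, 0.116 ]), array([0.0792, 0.103 ]), -4.6)
0.075 283 (array([ 0.507 , -0.2067]), array([0.0501, 0.0907]), -7.0) 0.08101093492780764
0.055 202 (array([ 0.5068, -0.2065]), array([0.05  , 0.1002]), -6.9) 0.05962865112953751
0.03 218 (array([ 0.4857, -0.2307]), array([0.0968, 0.1347]), -16.9) 0.03607291592754021
turn [-0.002  0.001  0.093] shift [-0.3432 -0.0991 -0.0614] clock 17.4 F [-0.2 -0.5  0.3] q [ 0.01  0.78 -0.49  1.5   0.42  0.97 -0.69]
```

View pics/c7.png

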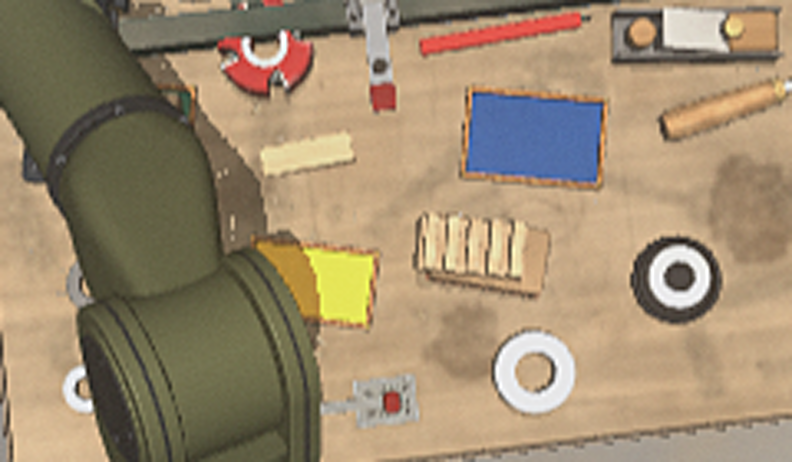

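The pine lies flat in the green tray at (0.638, 0.116). The comb now shows clearly at (475,250) in the crop, with world centre about (0.508, −0.2065) and its short axis at −6.9°. I'm moving to it.

```bash
python3 -c "
from h import *
go(.508,-.2065,.22,83.1)"
```

```text
turn [-0.002  0.001  0.039] shift [-0.3355 -0.0895 -0.0014] clock 17.4 F [-0.2 -0.5  0.3] q [ 0.01  0.78 -0.49  1.5   0.42  0.97 -0.69]
```

Call:
servo_tool(translation=[[-0.042,-0.011,0],[-0.042,-0.011,0],[-0.042,-0.011,0],[-0.042,-0.011,0],[-0.042,-0.011,0],[-0.042,-0.011,0],[-0.042,-0.011,0],[-0.042,-0.011,0],[0,0,0],[0,0,0]], turn=[[0,0,0.039],[0,0,0],[0,0,0],[0,0,0],[0,0,0],[0,0,0],[0,0,0],[0,0,0],[0,0,0],[0,0,0]])

```text
clock: 18.65
tool_pos: [0.5117, -0.2063, 0.2191]
eef_rot: [0.748, 0.663, 0.0, -0.001]
contact_force: [0.9, 0.6, 0.4]
opening: 0.998
finger_force: 0.0
```

```bash
python3 -c "
from h import *
a=snap('wrist');W=cloud(a)
for lo,hi in [(.075,.09),(.055,.07),(.03,.045)]:
    m=(W[...,2]>lo)&(W[...,2]<hi)&(abs(W[...,0]-.5)<.08)&(abs(W[...,1]+.205)<.1); print(lo,m.sum(),rect(W[m]),np.median(W[m][:,2]))
go(.508,-.2065,.05,83.1)"
```

```text
0.075 3047 (array([ 0.5096, -0.2062]), array([0.0501, 0.0897]), -6.9) 0.08190200238960657
0.055 1529 (array([ 0.5105, -0.1994]), array([0.0497, 0.0856]), -6.9) 0.06026926999369822
0.03 728 (array([ 0.5062, -0.2172]), array([0.062 , 0.1247]), -11.1) 0.03679532519253842
turn [-0.    -0.001  0.002] shift [-0.0014 -0.004   0.1693] clock 18.7 F [ 0.5  0.6 -0.1] q [ 0.62  0.66 -0.53  1.8   0.44  0.81 -0.26]
```

Call:
servo_tool(translation=[[-0.001,-0.003,0.02],[0,0,0.035],[0,0,0.035],[0,0,0.035],[0,0,0.025],[0,0,0.015],[0,0,0],[0,0,0]], turn=[[0,0,0],[0,0,0],[0,0,0],[0,0,0],[0,0,0],[0,0,0],[0,0,0],[0,0,0]])

```text
clock: 19.7
tool_pos: [0.5095, -0.2076, 0.0555]
eef_rot: [0.748, 0.663, 0.001, 0.001]
contact_force: [0.0, -0.1, 0.2]
opening: 0.999
finger_force: 0.0
```

```bash
python3 -c "
from h import *
go(.509,-.2063,.05,83.1)"
```

```text
turn [ 0.002  0.    -0.   ] shift [ 0.0012 -0.0007  0.0055] clock 19.7 F [ 0.  -0.1  0.2] q [ 0.5   0.89 -0.34  1.92  0.65  0.44 -0.43]
```

Call:
servo_tool(translation=[[0.001,-0.0005,0.0055],[0,0,0],[0,0,0]], turn=[[0,0,0],[0,0,0],[0,0,0]])

```text
clock: 20.08
tool_pos: [0.5084, -0.2069, 0.0494]
eef_rot: [0.749, 0.663, 0.0, 0.0]
contact_force: [0.2, 0.7, 0.3]
opening: 0.997
finger_force: 0.0
```

Call:
servo_tool(translation=[[0,0,0],[0,0,0],[0,0,0],[0,0,0],[0,0,0],[0,0,0],[0,0,0]], turn=[[0,0,0],[0,0,0],[0,0,0],[0,0,0],[0,0,0],[0,0,0],[0,0,0]], grip=0.35, grip_force=18)

```text
clock: 20.95
tool_pos: [0.5084, -0.2068, 0.0492]
eef_rot: [0.749, 0.663, 0.0, 0.0]
contact_force: [-0.4, -0.2, -0.4]
opening: 0.562
finger_force: 18.0
```

Call:
servo_tool(translation=[[0,0,-0.01],[0,0,-0.03],[0,0,-0.04],[0,0,-0.04],[0,0,0],[0,0,0]], turn=[[0,0,0],[0,0,0],[0,0,0],[0,0,0],[0,0,0],[0,0,0]])

```text
clock: 21.7
tool_pos: [0.5076, -0.207, 0.1689]
eef_rot: [0.749, 0.663, -0.0, -0.0]
contact_force: [0.3, -0.7, -1.7]
opening: 0.567
finger_force: 18.0
```

```bash
python3 -c "
from h import *
go(.484,-.052,.2,81.4)
a=snap('wrist','w8')
W=cloud(a);m=(W[...,2]>.03)&(W[...,2]<.045)&(abs(W[...,0]-.5)<.08)&(abs(W[...,1]+.205)<.1); print(m.sum(),rect(W[m]),np.median(W[m][:,2]))
"
```

```text
turn [-0.001  0.     0.029] shift [ 0.1497 -0.0465 -0.0311] clock 21.7 F [ 0.3 -0.7 -1.7] q [ 0.59  0.72 -0.49  1.86  0.51  0.69 -0.32]
823 (array([ 0.5138, -0.1748]), array([0.0128, 0.0616]), 83.2) 0.03674402008978333
```

View pics/w8.png

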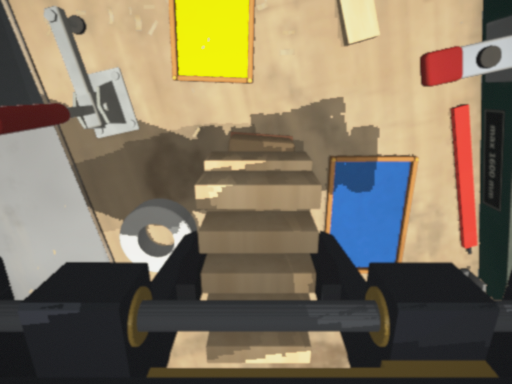

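The comb hangs level in the grip. The yellow tray lies ahead at (213,38), and the toggle clamp is off to the left.

Call:
servo_tool(translation=[[0.03,-0.009,-0.03],[0.03,-0.009,0],[0.03,-0.009,0],[0.03,-0.009,0],[0.03,-0.01,0],[0,0,0],[0,0,0],[0,0,0]], turn=[[0,0,0.029],[0,0,0],[0,0,0],[0,0,0],[0,0,0],[0,0,0],[0,0,0],[0,0,0]])

```text
clock: 22.75
tool_pos: [0.4842, -0.0531, 0.1987]
eef_rot: [0.759, 0.651, -0.001, -0.0]
contact_force: [1.0, 0.4, -0.3]
opening: 0.564
finger_force: 18.0
```

```bash
python3 -c "
from h import *
go(.484,-.052,.0165,81.4)
a=snap('wrist');tray(a,'yellow')
"
```

```text
turn [-0.001  0.001 -0.002] shift [ 0.0011 -0.0003  0.1822] clock 22.75 F [ 1.   0.4 -0.3] q [ 0.32  0.61 -0.48  2.01  0.46  0.64 -0.62]
yellow [ 228  110   61   42 2356] (array([ 0.4896, -0.0163]), array([0.0458, 0.066 ]), 81.6)
```

Call:
servo_tool(translation=[[0.001,0,0.03],[0,0,0.035],[0,0,0.035],[0,0,0.03],[0,0,0.02],[0,0,0.01],[0,0,0],[0,0,0]], turn=[[0,0,0],[0,0,0],[0,0,0],[0,0,0],[0,0,0],[0,0,0],[0,0,0],[0,0,0]])

```text
clock: 23.8
tool_pos: [0.485, -0.051, 0.0399]
eef_rot: [0.758, 0.652, 0.0, 0.0]
contact_force: [0.2, -0.1, -1.0]
opening: 0.566
finger_force: 18.0
```

```bash
python3 -c "
from h import *
go(.484,-.052,.016,81.5)
"
```

```text
turn [ 0.001 -0.    -0.002] shift [-0.0012 -0.0009  0.0239] clock 23.8 F [ 0.2 -0.1 -1. ] q [ 0.12  0.88 -0.18  2.11  0.71  0.21 -0.84]
```

Call:
servo_tool(translation=[[-0.001,-0.001,0.01],[0,0,0.008],[0,0,0.006],[0,0,0],[0,0,0]], turn=[[0,0,0],[0,0,0],[0,0,0],[0,0,0],[0,0,0]])

```text
clock: 24.42
tool_pos: [0.4833, -0.0515, 0.015]
eef_rot: [0.758, 0.652, -0.0, -0.0]
contact_force: [-0.6, 0.2, -1.2]
opening: 0.565
finger_force: 18.0
```

```bash
python3 -c "
from h import *
go(.484,-.052,.0155,81.5)
"
```

```text
turn [-0.     0.    -0.001] shift [-0.0004  0.0007 -0.0005] clock 24.43 F [-0.6  0.2 -1.2] q [ 0.08  0.93 -0.11  2.11  0.73  0.14 -0.86]
```

Call:
servo_tool(translation=[[0,0,0],[0,0,0],[0,0,0],[0,0,0]], turn=[[0,0,0],[0,0,0],[0,0,0],[0,0,0]], grip=0.8)

```text
clock: 24.92
tool_pos: [0.4834, -0.0516, 0.0153]
eef_rot: [0.758, 0.652, 0.0, 0.0]
contact_force: [-0.1, 0.5, 1.2]
opening: 0.798
finger_force: 0.0
```

Call:
servo_tool(translation=[[0,0,-0.02],[0,0,-0.04],[0,0,-0.05],[0,0,-0.05],[0,0,-0.04],[0,0,0],[0,0,0]], turn=[[0,0,0],[0,0,0],[0,0,0],[0,0,0],[0,0,0],[0,0,0],[0,0,0]], grip=1)

```text
clock: 25.8
tool_pos: [0.4827, -0.052, 0.2146]
eef_rot: [0.758, 0.652, -0.001, -0.0]
contact_force: [0.1, 0.3, 0.9]
opening: 1.001
finger_force: 0.0
```

```bash
python3 -c "
from h import *
a=snap('wrist','w9');W=cloud(a)
m=(W[...,2]>.04)&(W[...,2]<.06)&(abs(W[...,0]-.484)<.05)&(abs(W[...,1]+.052)<.07); print(m.sum(),rect(W[m]),np.median(W[m][:,2]));tray(a,'yellow')
m=(W[...,2]>.018)&(W[...,2]<.03)&(abs(W[...,0]-.484)<.05)&(abs(W[...,1]+.052)<.07); print(m.sum(),rect(W[m]),np.median(W[m][:,2]))
a=snap('top');W=cloud(a)
m=(W[...,2]>.032)&(W[...,2]<.05)&(abs(W[...,0]-.5)<.08)&(abs(W[...,1]+.205)<.1); print(m.sum(),rect(W[m]),np.median(W[m][:,2]))
tray(a,'blue')
"
```

```text
2613 (array([ 0.4835, -0.0511]), array([0.0498, 0.0904]), -8.8) 0.04787961945195734
yellow [ 231  110   58   97 1103] (array([ 0.4843, -0.0518]), array([0.0661, 0.1172]), -8.5)
1070 (array([ 0.4844, -0.0441]), array([0.0495, 0.0853]), -8.9) 0.025902448135889346
609 (array([ 0.5023, -0.2241]), array([0.0621, 0.109 ]), -11.0) 0.03671609854595464
blue [291 138  41  27 925] (array([ 0.6197, -0.2742]), array([0.0778, 0.127 ]), -7.1)
```

View pics/w9.png

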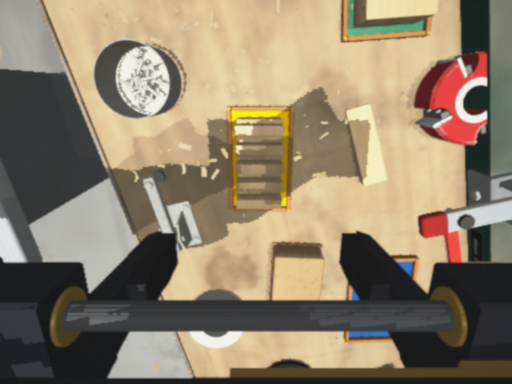

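The comb stands flat inside the yellow tray at (261,158). Only the cork is left, at (298,272), so I move above it and measure again.

```bash
python3 -c "
from h import *
go(.504,-.224,.215,81)"
```

```text
turn [-0.003  0.001  0.007] shift [-0.1667  0.0483 -0.0011] clock 25.9 F [-0.5  0.6 -0.3] q [ 0.35  0.59 -0.53  1.99  0.46  0.68 -0.63]
```

Call:
servo_tool(translation=[[-0.033,0.01,0],[-0.033,0.01,0],[-0.033,0.01,0],[-0.033,0.009,0],[-0.033,0.009,0],[0,0,0],[0,0,0],[0,0,0]], turn=[[0,0,0.007],[0,0,0],[0,0,0],[0,0,0],[0,0,0],[0,0,0],[0,0,0],[0,0,0]])

```text
clock: 26.9
tool_pos: [0.5052, -0.2203, 0.2149]
eef_rot: [0.76, 0.65, 0.0, -0.001]
contact_force: [0.1, -0.3, -0.3]
opening: 0.996
finger_force: 0.0
```

```bash
python3 -c "
from h import *
a=snap('wrist');W=cloud(a)
m=(W[...,2]>.033)&(W[...,2]<.05)&(abs(W[...,0]-.5)<.08)&(abs(W[...,1]+.22)<.1); print(m.sum(),rect(W[m]),np.median(W[m],0))
go(.504,-.224,.012,83)"
```

```text
5329 (array([ 0.5048, -0.2242]), array([0.0619, 0.1092]), -11.1) [ 0.50532444 -0.21978495  0.03712997]
turn [-0.001 -0.001 -0.032] shift [-0.0036 -0.0008  0.2031] clock 26.95 F [0.4 0.3 0.8] q [ 0.66  0.67 -0.56  1.8   0.47  0.8  -0.29]
```

Call:
servo_tool(translation=[[-0.0035,0.001,0.03],[0,0,0.035],[0,0,0.035],[0,0,0.035],[0,0,0.025],[0,0,0.015],[0,0,0],[0,0,0]], turn=[[0,0,0.038],[0,0,0],[0,0,0],[0,0,0],[0,0,0],[0,0,0],[0,0,0],[0,0,0]])

```text
clock: 27.95
tool_pos: [0.5064, -0.2257, 0.0411]
eef_rot: [0.773, 0.635, 0.0, 0.001]
contact_force: [-0.2, -0.5, -0.6]
opening: 1.0
finger_force: 0.0
```

```bash
python3 -c "
from h import *
go(.5045,-.2242,.013,78.9)"
```

```text
turn [ 0.002  0.    -0.001] shift [ 0.0011 -0.0021  0.0281] clock 27.95 F [-0.2 -0.5 -0.6] q [ 0.53  0.92 -0.33  1.9   0.68  0.43 -0.5 ]
```

Call:
servo_tool(translation=[[0.001,-0.002,0.01],[0,0,0.01],[0,0,0.008],[0,0,0],[0,0,0]], turn=[[0,0,0],[0,0,0],[0,0,0],[0,0,0],[0,0,0]])

```text
clock: 28.58
tool_pos: [0.504, -0.2243, 0.0122]
eef_rot: [0.773, 0.635, 0.0, 0.0]
contact_force: [0.4, -0.7, -0.7]
opening: 1.0
finger_force: 0.0
```

Call:
servo_tool(translation=[[0,0,0],[0,0,0],[0,0,0],[0,0,0],[0,0,0],[0,0,0],[0,0,0]], turn=[[0,0,0],[0,0,0],[0,0,0],[0,0,0],[0,0,0],[0,0,0],[0,0,0]], grip=0.5, grip_force=15)

```text
clock: 29.45
tool_pos: [0.504, -0.2244, 0.0124]
eef_rot: [0.773, 0.635, 0.0, 0.0]
contact_force: [-0.5, -1.0, 4.4]
opening: 0.724
finger_force: 15.0
```

Call:
servo_tool(translation=[[0,0,-0.01],[0,0,-0.03],[0,0,-0.04],[0,0,-0.04],[0,0,0],[0,0,0]], turn=[[0,0,0],[0,0,0],[0,0,0],[0,0,0],[0,0,0],[0,0,0]])

```text
clock: 30.2
tool_pos: [0.5031, -0.2244, 0.1318]
eef_rot: [0.773, 0.635, -0.0, -0.0]
contact_force: [-0.9, -0.3, -1.4]
opening: 0.725
finger_force: 15.0
```

```bash
python3 -c "
from h import *
go(.6205,-.2742,.14,83)
a=snap('wrist','w10');tray(a,'blue')
"
```

```text
turn [-0.001  0.    -0.073] shift [-0.0351  0.1226 -0.0082] clock 30.2 F [-0.9 -0.3 -1.4] q [ 0.61  0.78 -0.46  1.88  0.57  0.62 -0.41]
blue [ 347  139   88  126 9470] (array([ 0.6206, -0.275 ]), array([0.0788, 0.1271]), -6.8)
```

View pics/w10.png

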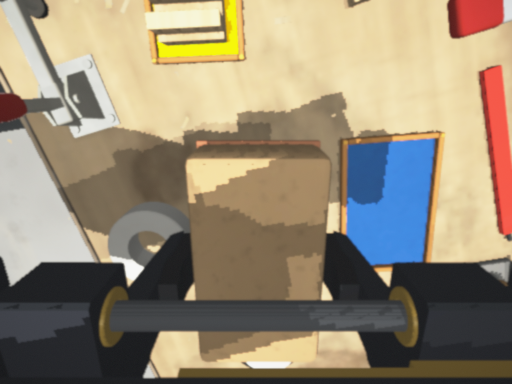

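The cork is held level, and the blue tray is fully visible at (390,200), centred at (0.6206, −0.275). I'm moving over it.

Call:
servo_tool(translation=[[-0.009,0.03,0],[-0.009,0.031,0],[-0.009,0.031,0],[-0.008,0.031,0],[0,0,0],[0,0,0],[0,0,0]], turn=[[0,0,-0.073],[0,0,0],[0,0,0],[0,0,0],[0,0,0],[0,0,0],[0,0,0]])

```text
clock: 31.12
tool_pos: [0.6195, -0.2756, 0.1316]
eef_rot: [0.749, 0.663, -0.001, -0.001]
contact_force: [0.5, 0.3, -1.3]
opening: 0.722
finger_force: 15.0
```

```bash
python3 -c "
from h import *
go(.6204,-.2748,.0165,83.1)
"
```

```text
turn [-0.002 -0.    -0.001] shift [0.0009 0.0008 0.1151] clock 31.12 F [ 0.5  0.3 -1.3] q [ 0.61  0.93 -0.52  1.47  0.54  0.9  -0.2 ]
```

Call:
servo_tool(translation=[[0.001,0,0.025],[0,0,0.025],[0,0,0.025],[0,0,0.015],[0,0,0],[0,0,0]], turn=[[0,0,0],[0,0,0],[0,0,0],[0,0,0],[0,0,0],[0,0,0]])

```text
clock: 31.88
tool_pos: [0.6215, -0.2752, 0.0432]
eef_rot: [0.749, 0.663, 0.0, 0.001]
contact_force: [-0.4, -0.3, -0.2]
opening: 0.728
finger_force: 15.0
```

```bash
python3 -c "
from h import *
go(.6204,-.2748,.016,83.1)
"
```

```text
turn [ 0.002  0.    -0.002] shift [ 0.0003 -0.0011  0.0272] clock 31.88 F [-0.4 -0.3 -0.2] q [ 0.58  1.04 -0.47  1.5   0.61  0.75 -0.26]
```

Call:
servo_tool(translation=[[0,-0.001,0.01],[0,0,0.01],[0,0,0.007],[0,0,0],[0,0,0]], turn=[[0,0,0],[0,0,0],[0,0,0],[0,0,0],[0,0,0]])

```text
clock: 32.5
tool_pos: [0.6198, -0.2749, 0.015]
eef_rot: [0.749, 0.663, -0.0, -0.0]
contact_force: [-0.5, 0.6, -0.5]
opening: 0.725
finger_force: 15.0
```

Call:
servo_tool(translation=[[0,0,0],[0,0,0],[0,0,0],[0,0,0]], turn=[[0,0,0],[0,0,0],[0,0,0],[0,0,0]], grip=0.9)

```text
clock: 33.0
tool_pos: [0.6199, -0.275, 0.0153]
eef_rot: [0.749, 0.663, 0.0, 0.0]
contact_force: [-0.7, 0.0, -0.6]
opening: 0.899
finger_force: 0.0
```

Call:
servo_tool(translation=[[0,0,-0.02],[0,0,-0.04],[0,0,-0.05],[0,0,-0.05],[0,0,-0.04],[-0.06,0,0],[-0.06,0,0],[-0.06,0,0],[0,0,0],[0,0,0]], turn=[[0,0,0],[0,0,0],[0,0,0],[0,0,0],[0,0,0],[0,0,0],[0,0,0],[0,0,0],[0,0,0],[0,0,0]], grip=1)

```text
clock: 34.25
tool_pos: [0.5982, -0.4528, 0.2163]
eef_rot: [0.749, 0.663, 0.001, 0.0]
contact_force: [0.7, 0.4, -0.2]
opening: 1.004
finger_force: 0.0
```

```bash
python3 -c "
from h import *
a=snap('wrist');W=cloud(a)
m=(W[...,2]>.033)&(W[...,2]<.05)&(abs(W[...,0]-.62)<.06)&(abs(W[...,1]+.275)<.08); print(m.sum(),rect(W[m]),np.percentile(W[m][:,2],[5,50,95]))
a=snap('top')
cv2.imwrite('pics/c11.png',cv2.resize(a['img'][110:250,150:390,::-1],None,fx=3.3,fy=3.3,interpolation=2))
"
```

```text
2831 (array([ 0.6152, -0.3115]), array([0.0368, 0.0622]), 83.4) [0.03783136 0.04002161 0.04132205]
```

View pics/c11.png

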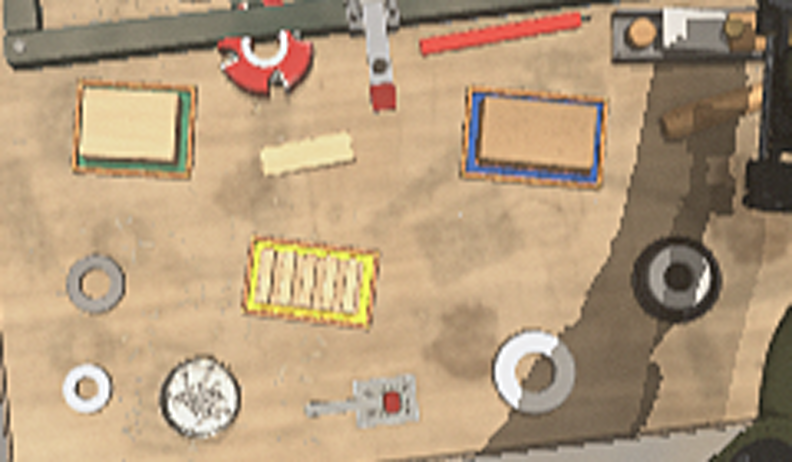

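The picture shows all four pieces flat in their places: pine (130,125), cork (535,135), comb (310,282) and ring (677,278). The dark ring and the wedge have not moved, and the gripper is clear.

```bash
python3 -c "
from h import *
print(r.finish_job())"
```

```text
the job is handed in; nothing more can be done
None
```

All four pieces went from the top down into their own places and lie flat there, the dark ring and wedge were left untouched, and the job was handed in at about 34 s.

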